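Offer up a hinge leaf to the jamb and hold it for the pin

TASK

First pull the old orange-knobbed pin out of the hinge knuckles on the blue jamb block and leave it lying in the green tray. Then lift the aluminium one-knuckle leaf out of the wooden rack and offer it up so that its knuckle sits between the jamb's two knuckles with all the pin holes in line, and finish while still holding it there steady, hanging from the gripper alone and not leaning on the jamb. Leave the brass leaf and everything else on the bench where they are.

Things in the scene. Friction and masses are not known exactly. Their poses are not given: they have to be found in the camera images.
- jamb: Fixed blue block 75 x 90 mm, 38 mm high, under an aluminium plate (top 44 mm above the bench) with two aluminium knuckles. Origin: centre of underside, on the bench. Hinge axis: level, along y, 65 mm up. Knuckles 26 mm square (52 to 78 mm up, on feet to the plate), at y = -43 to -18 and +18 to +43 mm (gap 36 mm), with 14 mm holes along y.
- jamb_hole (a point): The point on the jamb's hinge axis midway between its two knuckles, 65 mm above the bench (axes as the jamb's).
- pin: Old hinge pin, loose, about 60 g: steel shank 8 mm thick, 100 mm long, round orange knob 18 mm in diameter, 28 mm long on its +y end. Lies along its y axis; origin: middle of the shank. At the start it lies level through both jamb knuckles on the bottom of the holes (axis 62 mm above the bench), knob out on the jamb's +y side. It may be rolled about its axis.
- pin_knob (a point): Centre of the pin's orange knob (on the pin's axis, 64 mm from its origin): where to pinch it, across the pin. The pin comes out only along the jamb's +y; 100 mm of travel frees it.
- pin_tip (a point): The plain end of the pin's shank, 50 mm from its origin on the side away from the knob.
- tray: Fixed green open tray, 150 mm (x) x 220 mm (y), walls 5 mm thick and 30 mm high, floor 5 mm thick. Origin: centre of its underside, on the bench.
- rack: Fixed wooden rack, 64 mm (x) x 240 mm (y), 32 mm high. Two pockets 20 mm deep (floor 12 mm above the bench), 32 mm wide in x, 78 mm long in y, centred at y = -56 and +56 mm; a leaf stands in each, which in which varies. Origin: centre of its underside.
- leaf: Loose aluminium leaf, 0.2 to 0.3 kg, upright in the rack on its one knuckle. Origin: centre of the knuckle's underside; z up, y along the hinge axis. Knuckle 26 mm square, 26 mm long in y, 14 mm hole along y. Above: a neck and a plate 9 mm thick (x), 70 mm wide (y), 34 to 104 mm above the origin; pinch its thickness near the top. Same when turned half round. 3 mm play in x.
- leaf_hole (a point): Centre of the hole in the leaf's knuckle, 13 mm above the leaf's origin (axes as the leaf's). To be brought onto jamb_hole.
- other_leaf: Brass leaf with the same plate (9 x 70 mm, top 104 mm above its origin) but two knuckles at its ends; stands in the other pocket, to be left there. Origin: underside, centre.
- junction_box: White closed junction box, 90 x 110 mm, 52 mm high; bystander. Origin: centre of the underside.
- carton: Green carton, 80 x 100 mm, 70 mm high; bystander. Origin: centre of the underside.
- screw_jar: Jar, 60 mm in diameter, 80 mm high; bystander. Origin: centre of the underside.
- tub: Blue open tub, 90 mm in diameter, 80 mm high; bystander. Origin: centre of the underside.
- screwdriver: Screwdriver 170 mm long lying on the bench; bystander. Origin near its middle, on the bench; its x axis runs along it.
- tape_roll: Red ring-shaped roll lying flat, 90 mm in diameter, 20 mm high; bystander. Origin: centre of the underside.
Not all that is in view belongs to the job. There is more than one size of the leaf; the job needs the larger.

How it is judged:
On the way:
1. the old pin has been pulled out and lies let go in the green tray (x of pin_knob in the frame of tray between -0.073 and 0.073 m and y of pin_knob in the frame of tray between -0.108 and 0.108 m and z of each of pin_knob, pin_tip in the frame of tray below 0.03 m and x of pin_tip in the frame of tray between -0.073 and 0.073 m and y of pin_tip in the frame of tray between -0.108 and 0.108 m and contact force between pin and the fingers below 0.1 N and linear speed of pin below 0.05 m/s), for 0.2 s.
At the end, for the whole second after the job is handed in: Leaf held still (under 0.02 m/s, pinch over 2 N), its hole centre within 4 mm of the jamb's hinge axis sideways and in height and 7 mm of mid-gap along it, axes within 0.1 rad, pushing on the jamb with under 2 N; the old pin lies wholly in the green tray (x of pin_knob in the frame of tray between -0.073 and 0.073 m and y of pin_knob in the frame of tray between -0.108 and 0.108 m and z of each of pin_knob, pin_tip in the frame of tray below 0.03 m and x of pin_tip in the frame of tray between -0.073 and 0.073 m and y of pin_tip in the frame of tray between -0.108 and 0.108 m and x of leaf_hole in the frame of jamb_hole between -0.004 and 0.004 m and z of leaf_hole in the frame of jamb_hole between -0.004 and 0.004 m and y of leaf_hole in the frame of jamb_hole between -0.007 and 0.007 m and angle between the y axis of leaf and the y axis of jamb, either way round below 0.1 rad and contact force between leaf and the fingers above 2 N and contact force between leaf and jamb below 2 N and linear speed of leaf below 0.02 m/s); the arm keeps its last pose, push and grip.
It fails at once if the brass leaf or another bystander is moved by more than 30 mm (distance of any of other_leaf, junction_box, carton, screw_jar, tub, screwdriver, tape_roll from where it was at the start of the episode above 0.03 m).
It also fails if it takes over 53 s, if anything falls off the work surface, if the arm or the gripper's body presses on something with over 40 N, if the wrist force passes 120 N, or if a joint passes its speed limit or range.

ROBOT

A 6-joint arm with a two-finger parallel gripper is mounted at the origin on the work surface. World frame = base frame: x ahead of the robot, y to its left, z up, the work surface at z = 0. Lengths are in m, angles in rad, forces in N, time in s.
With the tool pointing down it reaches from about 0.35 to 0.775 m from the base axis. Payload 7.3 kg.
Tool frame: the origin (TCP) lies at the very end of the fingers, on their centre line; the grasp point (between the pads) lies 19 mm behind it; z points along the fingers, y is the line along which they close (so a half turn about z gives the same grasp; the last joint's range is limited). The gripper opens to 92 mm and grips with 3 to 60 N. Pads are 19 mm wide; open, the fingers measure 130 mm over their backs; the gripper's body (75 mm by 190 mm) begins 47 mm behind the grasp point.
Start: joints at [-1.413, 0.342, 1.524, -0, 1.275, -0.146], TCP at [0.157, -0.501, 0.227] pointing down, gripper open.
Joint ranges: [-2.53, 2.53], [-0.77, 2.02], [0.04, 2.7], [-1, 4.14], [0.28, 2.66], [-3.11, 3.11]. Speed limits (rad/s): [2.57, 2.57, 3.14, 3.14, 3.14, 3.14].

INTERFACE

Orientations are given as [roll, pitch, yaw] about the fixed x, y, z axes, in that order (R = Rz(yaw) Ry(pitch) Rx(roll)).
In Python, from cell import * gives the robot as it stands.
- The arm moves only by the tool step_arm, never from a script. Its argument "commands" is a list of rows, each a list of 7 numbers: the opening, from 0 (shut) to 1 (fully open), then the shift along the world's x, y, z in cm, then the turn, a rotation vector about the world's x, y, z in rad. A call has 1 to 5 rows; each row is the pose to reach, as a shift and turn from the pose commanded when the call began; what a row does not reach only later rows make up. A row lasts 1/12 s, in which the tool goes at most 41.7 mm and 7.16 degrees, less where a joint would pass 70% of its speed; a pose out of reach is approached as far as the arm can. A call with a gripper value outside its range is refused whole. The fingers move at their own pace and stop on an object; "grip_force" is the grip in N (left out, the last holds). Time passes only in rows, so rows that repeat a pose let the fingers close. It gives the time, the measured TCP pose, the force, the opening and the grip force at its end, in the units of the state.
- observe(): the state, without advancing time (a new reading comes with each control period).
- read_camera(name): name is "scene" or "side" or "wrist"; returns the picture (420x560x3 uint8, red, green, blue); there is no depth.
- camera_model(name): a dict with "vfov" (degrees; the focal length in pixels is half the picture's height over the tangent of half this angle, whatever the lens; pixels are square), "cx", "cy" (the principal point, pixels), "k1" (the pictures are not rectified: a ray, as slopes to the right and down, at radius r is drawn at 1 + k1 r^2 times it, then the intrinsics apply), "world_to_cam" (4x4, takes a point from world to camera coordinates). Camera axes: x right, y up, looking along -z (the intrinsics and any distortion apply to the point x, -y, -z); pixel columns grow to the right and rows downward; lengths in m; the calibration is good to about 2 mm. A picture is of the moment at which its call begins: read the wrist's pose just before it. camera_model takes no time and is no camera call; for the wrist camera it gives the pose at the moment of the call.
- hand_in(): hands the job in; it is judged then, once.
The state is a dict: "time": time; "qpos": joint angles; "qvel": joint speeds; "joint_efforts": joint torques, N m; "tool_pos": TCP position; "tool_rot": TCP orientation; "contact_force": force on the tool from outside, world axes, zero at the start; "torque": the same for the moment, N m; "opening": finger opening in m; "grip_force": force on a finger pad.
Only numpy, scipy, OpenCV 4.12 (cv2) and the standard library are available. Lean on these libraries where they do the work, as an engineer would, in place of code of your own. Each camera call takes 0.05 s, during which the arm holds its last target. There are 200 camera calls.

## Working session

There is one attempt and no reset: what is moved stays moved. The work goes in short steps, Python scripts to look and compute and a tool call to move; the robot and the scene stay as the last step left them, time stands still between calls to the robot, and variables do not carry over. Pictures are saved under pics/ and viewed, at most 10 in all, crops included, and the job is handed in when it is done.

Besides the shell and the picture viewer there is one more tool, called after ">>>" by a JSON object that holds its "method" and its "body", one argument or row to a line. step_arm: Moves the arm, as the interface text tells. Its arguments: {"type":"object","properties":{"commands":{"type":"array"},"grip_force":{"type":"number"}},"required":["commands"]}

```bash
mkdir -p pics
cat > h.py <<'E'
from cell import *
import numpy as np, cv2
def cm(n):
    m=camera_model(n); f=210/np.tan(np.radians(m['vfov'])/2)
    return m,f
def proj(P,m):
    f=210/np.tan(np.radians(m['vfov'])/2); P=np.atleast_2d(P)
    c=(np.c_[P,np.ones(len(P))]@np.array(m['world_to_cam']).T)[:,:3]
    s=np.c_[c[:,0]/-c[:,2],-c[:,1]/-c[:,2]]; r2=(s**2).sum(1,keepdims=True)
    return s*(1+m['k1']*r2)*f+[m['cx'],m['cy']]
def ray(uv,m):
    f=210/np.tan(np.radians(m['vfov'])/2)
    d=(np.atleast_2d(uv)-[m['cx'],m['cy']])/f; s=d.copy()
    for _ in range(20): s=d/(1+m['k1']*(s**2).sum(1,keepdims=True))
    W=np.array(m['world_to_cam']); R=W[:3,:3]; o=-R.T@W[:3,3]
    return o,np.c_[s[:,0],-s[:,1],-np.ones(len(s))]@R
def onz(uv,m,z):
    o,d=ray(uv,m); return o+d*((z-o[2])/d[:,2])[:,None]
def snap(n,name):
    m=camera_model(n); im=np.array(read_camera(n)); cv2.imwrite(f'pics/{name}.png',im[:,:,::-1]); np.save(f'pics/{name}.npy',im)
    import pickle; pickle.dump(m,open(f'pics/{name}.pkl','wb')); return im,m
def load(name):
    import pickle; return np.load(f'pics/{name}.npy'),pickle.load(open(f'pics/{name}.pkl','rb'))
E
python3 - <<'E'
from h import *
a,_=snap('scene','s0');b,_=snap('side','d0');c,_=snap('wrist','w0')
for n in('scene','side','wrist'):
    m=camera_model(n);print(n,m['vfov'],m['k1'],np.round(np.linalg.inv(m['world_to_cam']),2).tolist())
print(observe())
E
```

```text
scene 53.14201645152536 -0.019503350728789164 [[-0.53, -0.72, 0.45, 0.97], [0.85, -0.44, 0.29, 0.3], [-0.01, 0.54, 0.84, 0.84], [0.0, 0.0, 0.0, 1.0]]
side 42.72278399876217 0.010303754822123637 [[-0.86, 0.23, -0.45, 0.02], [-0.5, -0.42, 0.75, 0.95], [-0.02, 0.88, 0.48, 0.67], [0.0, 0.0, 0.0, 1.0]]
wrist 63.6768576655789 -0.04470311081161212 [[0.3, 0.92, 0.26, 0.23], [-0.95, 0.29, 0.08, -0.48], [-0.0, -0.27, 0.96, 0.38], [0.0, 0.0, 0.0, 1.0]]
{'time': 0.15, 'qpos': array([-1.41301175e+00,  3.42583822e-01,  1.52479013e+00, -1.14825726e-05,
        1.27539313e+00, -1.45995320e-01]), 'qvel': array([ 2.53569380e-03, -2.25677388e-03, -3.44233332e-03, -1.46668377e-03,
       -8.96115869e-05,  1.33289231e-04]), 'joint_efforts': array([-9.54747447e-04, -4.31471765e+01, -2.44352907e+01,  7.15972530e-02,
        5.37501450e-02, -9.49348214e-05]), 'tool_pos': array([ 0.1570153 , -0.50065535,  0.22619624]), 'tool_rot': array([-3.14042912e+00, -1.59988658e-04,  3.03783150e-01]), 'contact_force': array([-0.26185197,  0.34741715, -0.19164649]), 'torque': array([ 0.04206854,  0.07860846, -0.03338528]), 'grip_force': 0.0, 'opening': 0.09197440773073622}
```

View pics/s0.png

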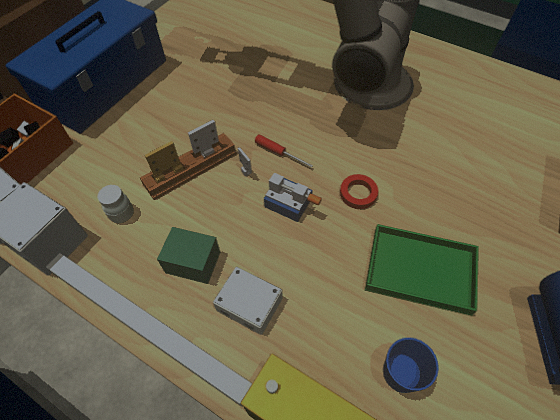

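View pics/d0.png

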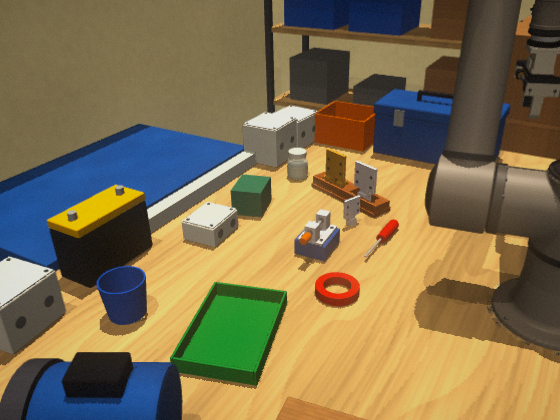

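The scene view shows three leaves: brass at (162,158) in the rack, a large aluminium one at (203,138) in the rack, and a small aluminium one loose on the bench at (245,162). The rack one fits, being aluminium, larger and in the rack. The jamb is at (290,195), the knob at (316,200) and the tray at (424,268). I'll confirm in one enlarged crop.

Run:
```python
from h import *
from numpy.linalg import lstsq
s,ms=load('s0');d,md=load('d0')
a=cv2.resize(s[110:225,135:335],None,fx=4,fy=4,interpolation=cv2.INTER_CUBIC)[:300,:]
# left: scene crop, below: side crop
a=cv2.resize(s[112:222,140:330],(800,463),interpolation=cv2.INTER_CUBIC)
A=cv2.resize(s[112:222,140:330],(0,0),fx=2.7,fy=2.7,interpolation=cv2.INTER_CUBIC)
B=cv2.resize(d[145:260,290:395],(0,0),fx=2.58,fy=2.58,interpolation=cv2.INTER_CUBIC)[:297]
A=A[:297];w=np.hstack([A,B])
w=cv2.convertScaleAbs(w,alpha=1.5)
print(w.shape);cv2.imwrite('pics/crop0.png',w[:,:,::-1])
def blob(im,lo,hi,box):
    h=cv2.cvtColor(im,cv2.COLOR_RGB2HSV);m=cv2.inRange(h,lo,hi);k=np.zeros_like(m);x0,y0,x1,y1=box;k[y0:y1,x0:x1]=m[y0:y1,x0:x1]
    n,l,st,c=cv2.connectedComponentsWithStats(k);i=1+st[1:,4].argmax();return c[i],st[i],l==i
def tri(u,v):
    o1,d1=ray(u,ms);o2,d2=ray(v,md);t=lstsq(np.c_[d1[0],-d2[0]],o2-o1,rcond=None)[0]
    p,q=o1+t[0]*d1[0],o2+t[1]*d2[0];return (p+q)/2,np.linalg.norm(p-q)
k1=blob(s,(5,150,80),(18,255,255),(300,185,335,215));k2=blob(d,(3,150,80),(18,255,255),(295,225,320,248))
print('knob',k1[:2],k2[:2],tri(k1[0],k2[0]))
for im,m,box in((s,ms,(355,220,490,320)),(d,md,(165,275,295,390))):
    c,st,l=blob(im,(50,120,30),(75,255,255),box)
    q=cv2.approxPolyDP(cv2.convexHull(np.argwhere(l)[:,::-1].astype(np.int32)),6,True)[:,0]
    print('tray',q.tolist(),np.round(onz(q,m,.03),3)[:,:2].tolist())
for im,m,box in((s,ms,(258,170,318,222)),(d,md,(288,215,345,265))):
    c,st,l=blob(im,(105,80,30),(130,255,255),box)
    print('blue',c,st,onz(c,m,.025))
h=observe()
```

```text
(297, 784, 3)
knob (array([313.79268293, 198.37804878]), array([308, 194,  13,  10,  82], dtype=int32)) (array([304.86138614, 238.0990099 ]), array([299, 232,  13,  13, 101], dtype=int32)) (array([0.49055156, 0.0745095 , 0.06431911]), np.float64(3.610772352599917e-05))
tray [[470, 308], [383, 288], [369, 278], [372, 252], [389, 234], [469, 252]] [[0.536, 0.458], [0.587, 0.293], [0.582, 0.26], [0.525, 0.239], [0.465, 0.252], [0.417, 0.416]]
tray [[285, 291], [255, 379], [181, 372], [171, 362], [214, 282]] [[0.457, 0.218], [0.384, 0.439], [0.497, 0.485], [0.526, 0.475], [0.597, 0.261]]
blue [281.25       204.67857143] [264 196  36  18 112] [[0.52091736 0.00766264 0.025     ]]
blue [330.7704918  237.13114754] [323 229  17  18  61] [[ 0.47072167 -0.01432766  0.025     ]]
```

View pics/crop0.png

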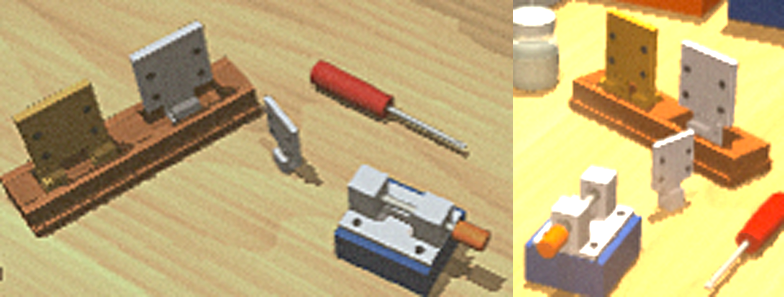

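The crop confirms it: the plate at crop (170,75) is the large aluminium leaf with one knuckle in the rack's near pocket, and the small decoy stands on the bench beside it at crop (283,135). The brass leaf has two knuckles.

Run:
```python
from h import *
s,ms=load('s0')
f=lambda L,z:np.round(onz(np.array(L)/2.7+[140,112],ms,z),3)
k=f([(367,180),(437,215)],.078);print('knuckle tops',k, 'yaw of y', np.degrees(np.arctan2(*(k[1]-k[0])[[1,0]])))
l=f([(131,58),(202,25)],.116);print('leaf top',l.tolist(),l.mean(0),np.degrees(np.arctan2(*(l[1]-l[0])[[1,0]])))
l=f([(13,120),(93,82)],.116);print('brass top',l.tolist(),l.mean(0))
r=f([(3,180),(40,207),(262,93),(228,60)],.032);print('rack',r.tolist(),r.mean(0))
print('decoy',f([(287,165)],0))
k,=f([(470,235)],.062);print(k)
```

```text
knuckle tops [[ 0.497 -0.021  0.078]
 [ 0.497  0.047  0.078]] yaw of y 90.0
leaf top [[0.516, -0.247, 0.116], [0.453, -0.219, 0.116]] [ 0.4845 -0.233   0.116 ] 156.03751102542182
brass top [[0.621, -0.288, 0.116], [0.554, -0.258, 0.116]] [ 0.5875 -0.273   0.116 ]
rack [[0.637, -0.317, 0.032], [0.642, -0.269, 0.032], [0.434, -0.178, 0.032], [0.417, -0.23, 0.032]] [ 0.5325 -0.2485  0.032 ]
decoy [[ 0.473 -0.126  0.   ]]
[0.49  0.075 0.062]
```

>>> {"method": "step_arm", "body": {
  "commands": [
    [1,4,4,0,0,0,0.12],
    [1,8,8,0,0,0,0.24],
    [1,12,12,0,0,0,0.36],
    [1,16,15,0,0,0,0.48],
    [1,19,18,0,0,0,0.6]
  ]
}}

```text
time: 0.57
tool_pos: [0.3086, -0.3557, 0.2266]
tool_rot: [-3.142, -0.0, 0.909]
contact_force: [2.0, -0.1, -0.3]
opening: 0.0917
grip_force: 0.0
```

>>> {"method": "step_arm", "body": {
  "commands": [
    [1,2,4,0,0,0,0.12],
    [1,4,8,0,0,0,0.24],
    [1,6,12,0,0,0,0.36],
    [1,8,16,0,0,0,0.48],
    [1,10,20,0,0,0,0.6]
  ]
}}

```text
time: 0.98
tool_pos: [0.4012, -0.1688, 0.2267]
tool_rot: [3.141, -0.0, 1.509]
contact_force: [0.8, -0.2, 0.3]
opening: 0.0922
grip_force: 0.0
```

>>> {"method": "step_arm", "body": {
  "commands": [
    [1,1,4,0,0,0,0.067],
    [1,2,8,0,0,0,0.067],
    [1,3,12,0,0,0,0.067],
    [1,4,16,0,0,0,0.067],
    [1,4,20,0,0,0,0.067]
  ]
}}

```text
time: 1.4
tool_pos: [0.4419, 0.0312, 0.2267]
tool_rot: [3.14, 0.0, 1.571]
contact_force: [0.5, -0.3, 0.1]
opening: 0.0918
grip_force: 0.0
```

Run:
```python
from h import *
im,m=snap('wrist','w1');print(observe()['time'],observe()['tool_pos'],observe()['tool_rot'])
print(proj([[.4906,.0745,.062],[.497,-.021,.078],[.497,.047,.078]],m))
```

```text
1.45 [0.44034533 0.03760762 0.22662492] [-3.14136604 -0.00425567  1.57508474]
[[325.91380284 146.37850384]
 [330.70205656 247.34880453]
 [334.22231113 178.33816662]]
```

View pics/w1.png

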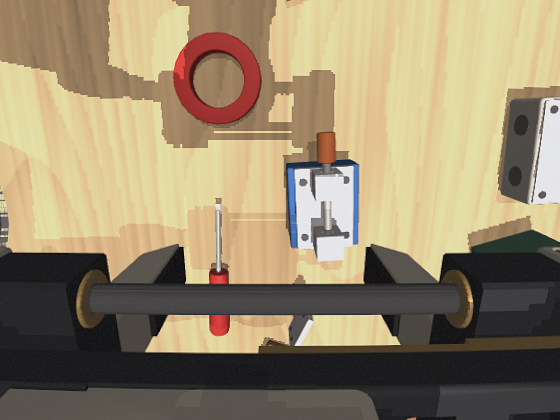

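The wrist view shows the knob at (326,147), the jamb's knuckle tops near (328,187) and (328,247), the tape roll at (217,78) and the screwdriver at (218,290), both clear of the knob's column.

Run:
```python
from h import *
im,m=snap('wrist','w2')
h=cv2.cvtColor(im,cv2.COLOR_RGB2HSV)
k=cv2.inRange(h,(3,140,60),(14,255,200));k[:,:305]=0;k[:,350:]=0;k[:120]=0;k[175:]=0
n,l,st,c=cv2.connectedComponentsWithStats(k);i=1+st[1:,4].argmax()
u=c[i];print('knob',u,st[i],onz(u,m,.062))
b=cv2.inRange(h,(105,100,60),(130,255,255));b[:,:275]=0;b[:,375:]=0;b[:140]=0;b[270:]=0
p=np.argwhere(b)[:,::-1].astype(np.float32);r=cv2.minAreaRect(p);bp=cv2.boxPoints(r);print('blue',r,np.round(onz(bp,m,.038),4)[:,:2].tolist(),onz(bp,m,.038).mean(0))
g=(im.min(2)>175)&(h[:,:,1]<30)
for row in range(168,262,6): print(row,np.where(g[row,285:362])[0]+285 if 0 else [int(x)+285 for x in np.where(np.diff(g[row,285:362].astype(int)))[0]])
print(observe()['tool_pos'])
```

```text
knob [327.50729927 154.89233577] [319 140  18  31 548] [[0.49056762 0.0738437  0.062     ]]
blue ((324.9830322265625, 209.6436767578125), (84.04762268066406, 71.5379867553711), 87.27368927001953) [[0.4536, 0.056], [0.5271, 0.0601], [0.5383, -0.0326], [0.4595, -0.037]] [0.49462968 0.0116161  0.038     ]
168 []
174 [326, 330, 337, 354]
180 [296, 310, 343, 354]
186 [296, 301, 306, 310, 316, 344, 350, 353]
192 [296, 301, 306, 310, 316, 353]
198 [296, 312, 316, 353]
204 [297, 314, 316, 353]
210 [297, 321, 326, 353]
216 [297, 321, 327, 330, 331, 353]
222 [297, 321, 327, 330, 332, 353]
228 [298, 311, 327, 330, 336, 353]
234 [298, 311, 327, 330, 339, 353]
240 [298, 311, 349, 353]
246 [298, 302, 308, 311, 317, 353]
252 [298, 313, 317, 353]
258 [317, 344]
[0.44034097 0.03430105 0.22653241]
```

>>> {"method": "step_arm", "body": {
  "commands": [
    [1,2.5,2,-2,0,0,0.064],
    [1,5,4.1,-5,0,0,0.064],
    [1,5,4.1,-8,0,0,0.064],
    [1,5,4.1,-11,0,0,0.064],
    [1,5,4.1,-13,0,0,0.064]
  ]
}}

```text
time: 1.92
tool_pos: [0.4896, 0.07, 0.0937]
tool_rot: [-3.138, -0.0, 1.635]
contact_force: [-0.2, -0.8, 0.7]
opening: 0.0919
grip_force: 0.0
```

>>> {"method": "step_arm", "body": {
  "commands": [
    [1,0,0,0,0,0,0]
  ]
}}

```text
time: 2.0
tool_pos: [0.488, 0.0697, 0.0926]
tool_rot: [-3.133, -0.0, 1.635]
contact_force: [-0.3, -0.4, -0.9]
opening: 0.0919
grip_force: 0.0
```

Run:
```python
from h import *
o=observe();print(o['tool_pos'],o['tool_rot'])
im,m=snap('wrist','w3')
h=cv2.cvtColor(im,cv2.COLOR_RGB2HSV)
k=cv2.inRange(h,(3,140,40),(14,255,255))
n,l,st,c=cv2.connectedComponentsWithStats(k)
for i in range(1,n):
    if st[i,4]>150: print(c[i],st[i],onz(c[i],m,.062))
print(proj([[.4906,.0742,.062]],m))
```

```text
[0.48795251 0.06967836 0.09263637] [-3.13287615e+00 -4.28000059e-04  1.63465771e+00]
[279.79863481 234.77610922] [ 265  209   30   53 1465] [[0.4905725  0.07403207 0.062     ]]
[[279.86519483 234.51147783]]
```

>>> {"method": "step_arm", "body": {
  "commands": [
    [1,0.25,0.6,-1,0,0,0],
    [1,0.25,0.6,-2.5,0,0,0],
    [1,0.25,0.6,-4,0,0,0],
    [1,0.25,0.6,-4.8,0,0,0],
    [1,0.25,0.6,-4.8,0,0,0]
  ]
}}

```text
time: 2.47
tool_pos: [0.4932, 0.0762, 0.0483]
tool_rot: [-3.141, -0.0, 1.635]
contact_force: [0.4, 0.2, 0.8]
opening: 0.0919
grip_force: 0.0
```

>>> {"method": "step_arm", "body": {
  "commands": [
    [0,0,0,0,0,0,0],
    [0,0,0,0,0,0,0],
    [0,0,0,0,0,0,0],
    [0,0,0,0,0,0,0],
    [0,0,0,0,0,0,0]
  ],
  "grip_force": 12
}}

```text
time: 2.88
tool_pos: [0.4937, 0.0761, 0.0493]
tool_rot: [3.14, 0.0, 1.635]
contact_force: [-0.9, 1.0, 0.3]
opening: 0.0636
grip_force: 0.0
```

>>> {"method": "step_arm", "body": {
  "commands": [
    [0,0,0,0,0,0,0],
    [0,0,0,0,0,0,0],
    [0,0,0,0,0,0,0]
  ]
}}

```text
time: 3.13
tool_pos: [0.4934, 0.0761, 0.0488]
tool_rot: [3.141, 0.0, 1.635]
contact_force: [0.6, -0.1, -0.2]
opening: 0.0429
grip_force: 0.0
```

>>> {"method": "step_arm", "body": {
  "commands": [
    [0,-0.3,0,-0.3,0,0,0],
    [0,-0.3,0,-0.3,0,0,0],
    [0,-0.3,0,-0.3,0,0,0],
    [0,-0.3,0,-0.3,0,0,0],
    [0,-0.3,0,-0.3,0,0,0]
  ],
  "grip_force": 12
}}

```text
time: 3.55
tool_pos: [0.4904, 0.0761, 0.0457]
tool_rot: [3.142, -0.0, 1.635]
contact_force: [0.2, 0.2, -0.3]
opening: 0.0173
grip_force: 12.0
```

>>> {"method": "step_arm", "body": {
  "commands": [
    [0,0,0,0,0,0,0],
    [0,0,0,0,0,0,0],
    [0,0,0,0,0,0,0]
  ]
}}

```text
time: 3.8
tool_pos: [0.4904, 0.0761, 0.0457]
tool_rot: [3.142, 0.0, 1.635]
contact_force: [0.2, -1.2, -0.8]
opening: 0.0178
grip_force: 12.0
```

>>> {"method": "step_arm", "body": {
  "commands": [
    [0,0,0,0.15,0,0,0],
    [0,-0.07,1,0.15,0,0,0],
    [0,-0.16,2.5,0.15,0,0,0],
    [0,-0.29,4.5,0.15,0,0,0],
    [0,-0.42,6.5,0.15,0,0,0]
  ],
  "grip_force": 30
}}

```text
time: 4.22
tool_pos: [0.486, 0.1422, 0.0473]
tool_rot: [3.141, -0.0, 1.634]
contact_force: [-0.2, 0.7, -1.1]
opening: 0.0169
grip_force: 30.0
```

>>> {"method": "step_arm", "body": {
  "commands": [
    [0,-0.13,2,0,0,0,0],
    [0,-0.26,4,0,0,0,0],
    [0,-0.4,6,0,0,0,0],
    [0,-0.45,7,0,0,0,0],
    [0,-0.45,7,0,0,0,0]
  ]
}}

```text
time: 4.63
tool_pos: [0.4813, 0.2133, 0.0473]
tool_rot: [3.141, -0.0, 1.637]
contact_force: [0.2, -1.2, -0.2]
opening: 0.0171
grip_force: 30.0
```

Run:
```python
from h import *
o=observe();print(o['tool_pos'],o['opening'],o['grip_force'],o['contact_force'])
snap('side','d1');snap('scene','s1')
a=load('d1')[0][180:400,160:400];b=load('s1')[0][150:330,250:500]
cv2.imwrite('pics/c1.png',np.hstack([cv2.resize(a,(400,367)),cv2.resize(b,(400,367))])[:,:,::-1])
```

```text
[0.48134778 0.21325791 0.04727583] 0.017101413250799374 30.000036656856537 [ 0.23302984 -1.18921388 -0.1502242 ]
```

View pics/c1.png

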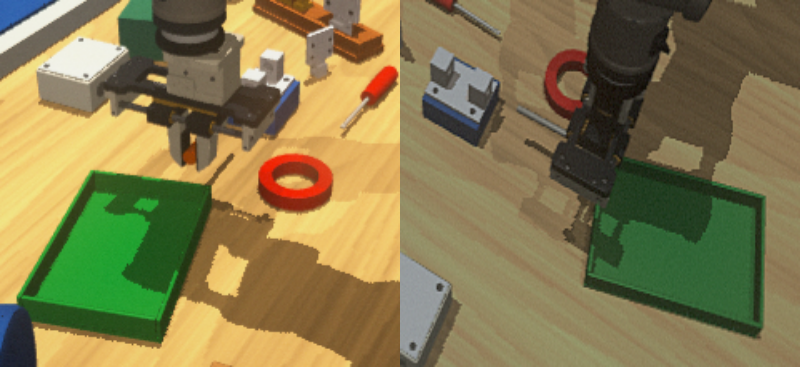

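The pin is fully out of the jamb, its shank in the air pointing back towards it from the gripper. The tape roll and tray are undisturbed.

Run:
```python
from h import *
s,m=load('d0')
q=onz([(214,283),(287,291),(257,371),(174,360)],m,.03);print(np.round(q,3)[:,:2].tolist(),q.mean(0))
s,m=load('s0')
q=onz([(376,227),(479,256),(476,301),(369,277)],m,.03);print(np.round(q,3)[:,:2].tolist(),q.mean(0))
```

```text
[[0.595, 0.264], [0.454, 0.216], [0.391, 0.423], [0.524, 0.469]] [0.49098848 0.3432021  0.03      ]
[[0.464, 0.22], [0.415, 0.437], [0.516, 0.464], [0.58, 0.259]] [0.49370414 0.3448556  0.03      ]
```

>>> {"method": "step_arm", "body": {
  "commands": [
    [0,0,0,1.5,0,0,0.1],
    [0,0,1,3,0,0,0.2],
    [0,0,2,4,0,0,0.26],
    [0,0,4,4,0,0,0.26],
    [0,0,6,4,0,0,0.26]
  ]
}}

```text
time: 5.15
tool_pos: [0.4826, 0.2702, 0.0881]
tool_rot: [3.14, 0.0, 1.892]
contact_force: [-0.0, 0.6, -0.8]
opening: 0.0171
grip_force: 30.0
```

>>> {"method": "step_arm", "body": {
  "commands": [
    [0,-0.2,3.5,0,0,0,0],
    [0,-0.4,7,0,0,0,0],
    [0,-0.6,10,0,0,0,0],
    [0,-0.6,12,0,0,0,0],
    [0,-0.6,12,0,0,0,0]
  ]
}}

```text
time: 5.57
tool_pos: [0.4757, 0.3936, 0.0871]
tool_rot: [3.14, -0.001, 1.897]
contact_force: [-0.1, -1.1, -1.1]
opening: 0.017
grip_force: 30.0
```

>>> {"method": "step_arm", "body": {
  "commands": [
    [0,0,0,-3,0,0,0],
    [0,0,0,-5.5,0,0,0],
    [0,0,0,-7,0,0,0],
    [0,0,0,-7.5,0,0,0],
    [0,0,0,-7.5,0,0,0]
  ]
}}

```text
time: 5.98
tool_pos: [0.4754, 0.3892, 0.0109]
tool_rot: [-3.138, 0.001, 1.893]
contact_force: [0.2, -0.6, -0.9]
opening: 0.0174
grip_force: 30.0
```

>>> {"method": "step_arm", "body": {
  "commands": [
    [0,0,0,-0.2,0,0,0],
    [0.5,0,0,-0.2,0,0,0],
    [0.5,0,0,-0.2,0,0,0],
    [0.5,0,0,-0.2,0,0,0],
    [0.5,0,0,-0.2,0,0,0]
  ]
}}

```text
time: 6.4
tool_pos: [0.4761, 0.3914, 0.0111]
tool_rot: [3.14, -0.0, 1.895]
contact_force: [-0.1, 0.2, 0.5]
opening: 0.0392
grip_force: 0.0
```

>>> {"method": "step_arm", "body": {
  "commands": [
    [0.5,0,0,0,0,0,0],
    [0.5,0,0,3,0,0,0],
    [0.5,0,0,7,0,0,0],
    [0.5,0,0,11,0,0,0],
    [0.5,0,0,15,0,0,0]
  ]
}}

```text
time: 6.82
tool_pos: [0.4753, 0.391, 0.1619]
tool_rot: [-3.141, 0.0, 1.895]
contact_force: [0.8, 2.1, -0.8]
opening: 0.0456
grip_force: 0.0
```

Run:
```python
from h import *
print(observe()['tool_pos'],observe()['opening'])
im,m=snap('wrist','w4')
print(proj([[.595,.264,.03],[.454,.216,.03],[.391,.423,.03],[.524,.469,.03]],m).round())
h=cv2.cvtColor(im,cv2.COLOR_RGB2HSV)
k=cv2.inRange(h,(3,140,40),(14,255,255))
n,l,st,c=cv2.connectedComponentsWithStats(k)
for i in range(1,n):
    if st[i,4]>150: print(c[i],st[i],onz(c[i],m,.014))
```

```text
[0.47527325 0.39099514 0.1619431 ] 0.04563108010015599
[[346. 351.]
 [200. 351.]
 [192. 133.]
 [359. 132.]]
[275.51612903 197.78225806] [267 183  19  32 372] [[0.4769247  0.38899919 0.014     ]]
```

View pics/w4.png

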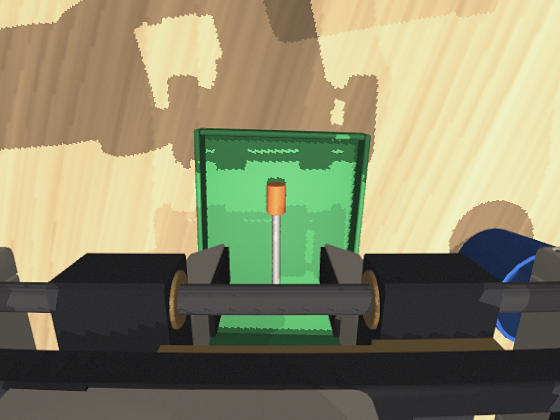

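The view shows the pin lying along the tray's length: knob at (276,198), shank running down to about (276,300), inside the walls. Next is the leaf.

>>> {"method": "step_arm", "body": {
  "commands": [
    [1,0,-3,3,0,0,0],
    [1,0.5,-7,5,0,0,0],
    [1,1,-11,7,0,0,0],
    [1,1.5,-15,8,0,0,0],
    [1,2,-19,9,0,0,0]
  ]
}}

```text
time: 7.28
tool_pos: [0.4949, 0.2065, 0.2499]
tool_rot: [3.139, 0.0, 1.896]
contact_force: [0.6, -0.0, -1.2]
opening: 0.0747
grip_force: 0.0
```

>>> {"method": "step_arm", "body": {
  "commands": [
    [1,0,-4,0,0,0,0.12],
    [1,0.5,-8,0,0,0,0.24],
    [1,1,-12,0,0,0,0.36],
    [1,1.2,-16,0,0,0,0.48],
    [1,1.5,-20,0,0,0,0.6]
  ]
}}

```text
time: 7.7
tool_pos: [0.5088, 0.0214, 0.2487]
tool_rot: [3.141, 0.001, 2.457]
contact_force: [1.2, 0.5, -1.1]
opening: 0.0918
grip_force: 0.0
```

>>> {"method": "step_arm", "body": {
  "commands": [
    [1,0,-4,0,0,0,0.12],
    [1,0.5,-8,0,0,0,0.23],
    [1,1,-12,0,0,0,0.23],
    [1,1,-16,0,0,0,0.23],
    [1,1,-20,0,0,0,0.23]
  ]
}}

```text
time: 8.12
tool_pos: [0.5188, -0.1788, 0.2486]
tool_rot: [3.141, 0.001, 2.681]
contact_force: [1.1, -0.4, 0.2]
opening: 0.0917
grip_force: 0.0
```

>>> {"method": "step_arm", "body": {
  "commands": [
    [1,0.2,-3.5,0,0,0,0.04],
    [1,0.2,-6.5,0,0,0,0.04],
    [1,0.2,-6.5,0,0,0,0.04],
    [1,0.2,-6.5,0,0,0,0.04]
  ]
}}

```text
time: 8.45
tool_pos: [0.5206, -0.2432, 0.248]
tool_rot: [3.141, -0.001, 2.718]
contact_force: [0.1, 0.7, -0.3]
opening: 0.0917
grip_force: 0.0
```

Run:
```python
from h import *
o=observe();print(o['tool_pos'],o['tool_rot'])
im,m=snap('wrist','w5')
print(proj([[.516,-.247,.116],[.453,-.219,.116],[.473,-.126,0],[.417,-.23,.032],[.434,-.178,.032]],m).round())
```

```text
[ 0.52057701 -0.24321839  0.24796666] [ 3.14121576e+00 -6.64504851e-04  2.71805540e+00]
[[269. 197.]
 [268. 116.]
 [351.  98.]
 [246.  88.]
 [298.  82.]]
```

View pics/w5.png

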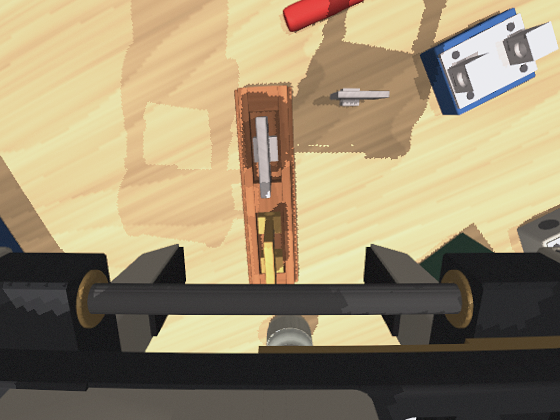

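The view shows the aluminium leaf's top edge from (261,117) to (265,195), the brass leaf below it at (268,245), the decoy at (360,96) and the jar at (290,330).

Run:
```python
from h import *
im,m=load('w5')
h=cv2.cvtColor(im,cv2.COLOR_RGB2HSV)
g=(h[:,:,1]<50)&(im.min(2)>115)
k=np.zeros(g.shape,np.uint8);k[100:210,245:285]=g[100:210,245:285]
for r in range(108,204,6):
    print(r,[int(x)+245 for x in np.where(np.diff(k[r,244:286].astype(int)))[0]], im[r,265])
```

```text
108 [] [131  85  60]
114 [] [131  85  61]
120 [256, 266] [156 148 146]
126 [256, 266] [179 169 167]
132 [257, 267] [195 185 181]
138 [253, 267, 268, 277] [204 193 191]
144 [253, 267, 269, 277] [200 190 186]
150 [254, 268, 269, 278] [203 193 190]
156 [254, 268, 270, 278] [205 192 191]
162 [259, 269] [198 188 186]
168 [259, 269] [196 186 184]
174 [259, 269] [198 187 184]
180 [260, 270] [196 186 184]
186 [260, 270] [142 135 133]
192 [261, 270] [143 135 132]
198 [] [158 118  92]
```

Run:
```python
from h import *
im,m=load('w5')
q=onz([(261.4,117),(266,196.5)],m,.116);print(q,q.mean(0),np.linalg.norm(q[1]-q[0]),np.arctan2(*(q[0]-q[1])[[1,0]]))
print((q.mean(0)-observe()['tool_pos'])*100)
```

```text
[[ 0.4513908  -0.22428007  0.116     ]
 [ 0.51448678 -0.24889417  0.116     ]] [ 0.48293879 -0.23658712  0.116     ] 0.06772707440538632 2.7696447908304007
[ -3.77977185   0.52887282 -13.21718196]
```

>>> {"method": "step_arm", "body": {
  "commands": [
    [0.5,-2,0.3,0,0,0,0.05],
    [0.5,-3.8,0.65,-3,0,0,0.05],
    [0.5,-3.8,0.65,-7,0,0,0.05],
    [0.5,-3.8,0.65,-10,0,0,0.05],
    [0.5,-3.8,0.65,-11,0,0,0.05]
  ]
}}

```text
time: 8.92
tool_pos: [0.4809, -0.2323, 0.1349]
tool_rot: [3.14, -0.007, 2.773]
contact_force: [-0.8, 0.4, -0.2]
opening: 0.063
grip_force: 0.0
```

>>> {"method": "step_arm", "body": {
  "commands": [
    [0.5,0,0,0,0,0,0],
    [0.5,0,0,0,0,0,0]
  ]
}}

```text
time: 9.08
tool_pos: [0.4838, -0.2349, 0.1396]
tool_rot: [3.142, 0.001, 2.772]
contact_force: [0.1, -0.2, 0.4]
opening: 0.0499
grip_force: 0.0
```

Run:
```python
from h import *
o=observe();print(o['tool_pos'],o['tool_rot'],o['opening'])
im,m=snap('wrist','w6')
t=np.array([.48294,-.23659,.116]);d=np.array([-.932,.363,0])*.034
print(proj([t-d,t,t+d],m).round())
cv2.imwrite('pics/w6c.png',cv2.convertScaleAbs(im[:,:,::-1],alpha=1.3))
print((t-o['tool_pos'])*100)
```

```text
[ 0.48381571 -0.23490821  0.13956391] [3.14159110e+00 9.76191231e-04 2.77227399e+00] 0.04985885842735013
[[272. 299.]
 [272. 246.]
 [272. 188.]]
[-0.08757118 -0.16817867 -2.35639113]
```

View pics/w6c.png

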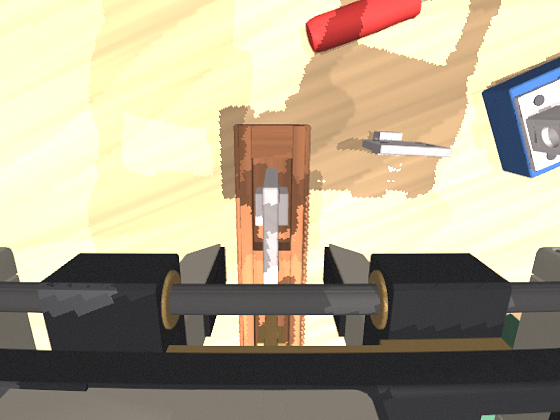

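The plate lies between the fingers at column 271, with its far end near row 185 as predicted. I'll descend and pinch.

>>> {"method": "step_arm", "body": {
  "commands": [
    [0.4,-0.1,-0.15,-1.5,0,0,0],
    [0.4,-0.1,-0.15,-3,0,0,0],
    [0.4,-0.1,-0.15,-4.5,0,0,0],
    [0.4,-0.1,-0.15,-5.8,0,0,0],
    [0.4,-0.1,-0.15,-5.8,0,0,0]
  ]
}}

```text
time: 9.55
tool_pos: [0.4821, -0.2368, 0.0804]
tool_rot: [3.141, -0.0, 2.771]
contact_force: [-0.7, 0.1, -0.6]
opening: 0.0365
grip_force: 0.0
```

>>> {"method": "step_arm", "body": {
  "commands": [
    [0,0,0,0,0,0,0],
    [0,0,0,0,0,0,0],
    [0,0,0,0,0,0,0],
    [0,0,0,0,0,0,0],
    [0,0,0,0,0,0,0]
  ],
  "grip_force": 15
}}

```text
time: 9.97
tool_pos: [0.4824, -0.2372, 0.0814]
tool_rot: [-3.141, 0.001, 2.771]
contact_force: [-0.5, -1.1, 7.2]
opening: 0.0085
grip_force: 15.0
```

>>> {"method": "step_arm", "body": {
  "commands": [
    [0,0,0,0,0,0,0],
    [0,0,0,0,0,0,0],
    [0,0,0,0,0,0,0]
  ],
  "grip_force": 40
}}

```text
time: 10.22
tool_pos: [0.4824, -0.2372, 0.0813]
tool_rot: [-3.141, 0.001, 2.771]
contact_force: [-1.2, 1.3, 6.4]
opening: 0.0086
grip_force: 40.0
```

>>> {"method": "step_arm", "body": {
  "commands": [
    [0,0,0,1,0,0,0],
    [0,0,0,3,0,0,0],
    [0,0,0,6,0,0,0],
    [0,0,0,10,0,0,0],
    [0,0,0,13,0,0,0]
  ]
}}

```text
time: 10.63
tool_pos: [0.4819, -0.2369, 0.2132]
tool_rot: [-3.142, 0.001, 2.771]
contact_force: [2.2, -1.4, -2.4]
opening: 0.0087
grip_force: 40.0
```

>>> {"method": "step_arm", "body": {
  "commands": [
    [0,0,2,0,0,0,-0.1],
    [0,0.3,4.5,0,0,0,-0.2],
    [0,0.6,7.5,0,0,0,-0.32],
    [0,0.9,10.5,0,0,0,-0.44],
    [0,1,13.5,0,0,0,-0.56]
  ]
}}

```text
time: 11.05
tool_pos: [0.4917, -0.1006, 0.2108]
tool_rot: [-3.142, -0.0, 2.204]
contact_force: [0.7, 0.4, -1.1]
opening: 0.009
grip_force: 40.0
```

>>> {"method": "step_arm", "body": {
  "commands": [
    [0,0,3,0,0,0,-0.12],
    [0,0,6,0,0,0,-0.24],
    [0,0.1,8.5,0,0,0,-0.36],
    [0,0.2,10.5,0,0,0,-0.48],
    [0,0.2,11.4,0,0,0,-0.576]
  ]
}}

```text
time: 11.47
tool_pos: [0.4934, 0.0146, 0.2108]
tool_rot: [-3.141, -0.001, 1.631]
contact_force: [0.2, 0.1, -1.9]
opening: 0.0088
grip_force: 40.0
```

>>> {"method": "step_arm", "body": {
  "commands": [
    [0,0,0,0,0,0,0],
    [0,0,0,0,0,0,0],
    [0,0,0,0,0,0,0]
  ]
}}

```text
time: 11.72
tool_pos: [0.4939, 0.0114, 0.2106]
tool_rot: [-3.141, 0.0, 1.638]
contact_force: [-0.5, -0.4, -2.3]
opening: 0.0088
grip_force: 40.0
```

Run:
```python
from h import *
o=observe();print(o['time'],o['tool_pos'],o['tool_rot'],o['opening'],o['contact_force'])
im,m=snap('wrist','w7');a,_=snap('side','d2');b,_=snap('scene','s2')
u=cv2.resize(im[100:330,180:400],(0,0),fx=1.8,fy=1.8)
v=cv2.resize(a[110:270,240:350],(0,0),fx=2.58,fy=2.58)[:414]
w=cv2.resize(b[130:225,240:340],(0,0),fx=1.15*1.05,fy=1.15*1.05) 
print(u.shape,v.shape)
hh=min(u.shape[0],v.shape[0]);cv2.imwrite('pics/c2.png',np.hstack([u[:hh],v[:hh]])[:,:,::-1])
```

```text
11.7167 [0.49385317 0.01141081 0.21058562] [-3.14132762e+00  3.80546380e-04  1.63758637e+00] 0.008789863480328517 [-0.46630464 -0.41604891 -2.33405221]
(414, 396, 3) (413, 284, 3)
```

View pics/c2.png

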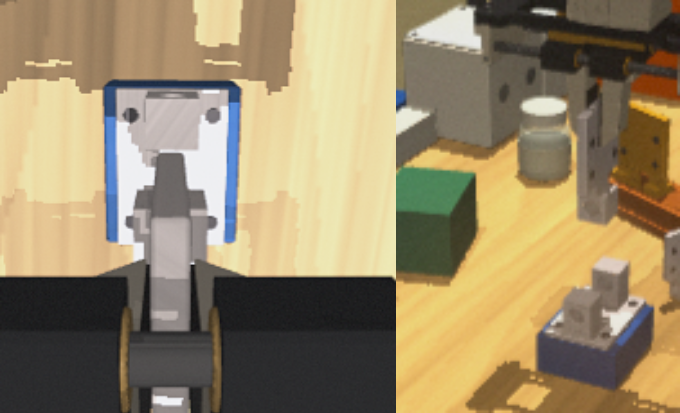

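The leaf hangs upright over the jamb: plate end in the left panel at (170,185), knuckle sides at 134 and 206, jamb +y knuckle top at (172,122). I'll compare the predictions with these.

Run:
```python
from h import *
im,m=load('w7')
c=lambda p:(p-[180,100])*1.8
y=.066;R=np.array([[np.cos(y),-np.sin(y)],[np.sin(y),np.cos(y)]])
def P(o,l): l=np.array(l,float);q=l.copy();q[:,:2]=l[:,:2]@R.T+o;return q
L=np.array([.4942,.0117]);z=.1413
for n,l in(('plate top end',[(-4.5,35,104),(4.5,35,104)]),('plate bot end',[(-4.5,35,34),(4.5,35,34)]),('knuckle front top',[(-13,13,26),(13,13,26)]),('knuckle front bot',[(-13,13,0),(13,13,0)])):
    print(n,c(proj(P(L,np.array(l)/1000+[0,0,z]),m)).round(1).tolist())
J=np.array([.4946,.0116])
print('jamb kn',c(proj(P(J,np.array([(-13,43,78),(13,43,78),(-13,18,78),(13,18,78)])/1000),m)).round(1).tolist())
print('plate',c(proj(P(J,np.array([(-37.5,45,44),(37.5,45,44)])/1000),m)).round(1).tolist())
g=cv2.cvtColor(im,cv2.COLOR_RGB2GRAY).astype(int)
for r in (158,163,168,173,178,205,210,217,190,195,225,230): 
    e=np.diff(cv2.GaussianBlur(g.astype(np.float32),(3,3),0)[r]);i=[int(x) for x in np.where(np.abs(e)>9)[0] if 235<x<315]
    print(r,[round((x-180)*1.8) for x in i])
```

```text
plate top end [[151.1, 211.0], [194.0, 211.1]]
plate bot end [[157.4, 146.3], [185.5, 146.4]]
knuckle front top [[133.3, 204.9], [209.0, 205.0]]
knuckle front bot [[137.1, 185.5], [204.8, 185.6]]
jamb kn [[144.1, 89.9], [199.2, 90.0], [144.5, 142.1], [198.4, 142.2]]
plate [[100.0, 79.2], [242.9, 79.6]]
158 [101, 103, 104, 113, 115, 117, 140, 144, 146, 220, 225, 227, 238, 239, 241]
163 [101, 103, 104, 113, 115, 117, 119, 121, 122, 128, 130, 133, 135, 137, 139, 144, 202, 203, 205, 216, 218, 220, 221, 225, 227, 229, 238, 239, 241]
168 [101, 103, 113, 115, 117, 124, 126, 128, 131, 133, 196, 198, 200, 205, 207, 209, 212, 214, 216, 225, 227, 229, 238, 239, 241]
173 [101, 103, 104, 106, 112, 113, 115, 117, 124, 126, 128, 196, 198, 223, 225, 227, 229, 238, 239, 241]
178 [101, 103, 106, 112, 113, 115, 117, 128, 130, 131, 196, 198, 223, 225, 227, 238, 239, 241]
205 [101, 103, 104, 113, 115, 117, 119, 133, 135, 137, 140, 142, 144, 185, 187, 189, 200, 202, 203, 221, 223, 225, 234, 236, 238]
210 [101, 103, 104, 113, 115, 117, 119, 131, 133, 135, 202, 203, 205, 221, 223, 225, 234, 236, 238]
217 [103, 104, 113, 115, 117, 119, 130, 131, 133, 142, 144, 146, 148, 149, 187, 189, 191, 203, 205, 207, 221, 223, 225, 234, 236, 238]
190 [101, 103, 104, 106, 113, 115, 117, 139, 140, 142, 148, 149, 151, 153, 155, 180, 182, 184, 185, 223, 225, 227, 236, 238, 239]
195 [101, 103, 104, 113, 115, 117, 151, 153, 155, 182, 184, 185, 223, 225, 227, 236, 238, 239]
225 [103, 104, 106, 113, 115, 117, 119, 122, 124, 126, 131, 137, 139, 142, 144, 146, 149, 151, 185, 187, 189, 205, 207, 212, 214, 216, 218, 221, 223, 225, 232, 234, 236]
230 [103, 104, 106, 113, 115, 117, 119, 130, 131, 133, 149, 151, 153, 185, 187, 189, 203, 205, 207, 220, 221, 223, 225, 232, 234, 236]
```

>>> {"method": "step_arm", "body": {
  "commands": [
    [0,0.1,0,-1,0,0,0],
    [0,0.1,0,-2,0,0,0],
    [0,0.1,0,-3,0,0,0],
    [0,0.1,0,-4,0,0,0],
    [0,0.1,0,-4.5,0,0,0]
  ]
}}

```text
time: 12.28
tool_pos: [0.4942, 0.0117, 0.1637]
tool_rot: [-3.139, -0.0, 1.635]
contact_force: [-0.5, 0.3, -2.5]
opening: 0.0085
grip_force: 40.0
```

>>> {"method": "step_arm", "body": {
  "commands": [
    [0,0,0,0,0,0,0],
    [0,0,0,0,0,0,0],
    [0,0,0,0,0,0,0]
  ]
}}

```text
time: 12.53
tool_pos: [0.4953, 0.0119, 0.1659]
tool_rot: [3.141, 0.0, 1.635]
contact_force: [-1.0, -0.1, -1.3]
opening: 0.0087
grip_force: 40.0
```

>>> {"method": "step_arm", "body": {
  "commands": [
    [0,0,0,-1,0,0,0],
    [0,0,0,-2,0,0,0],
    [0,0,0,-3,0,0,0],
    [0,0,0,-4,0,0,0],
    [0,0,0,-4.4,0,0,0]
  ]
}}

```text
time: 12.95
tool_pos: [0.4948, 0.0121, 0.121]
tool_rot: [-3.141, -0.0, 1.635]
contact_force: [-0.5, -0.3, -2.2]
opening: 0.0087
grip_force: 40.0
```

>>> {"method": "step_arm", "body": {
  "commands": [
    [0,0,0,0,0,0,0],
    [0,0,0,0,0,0,0],
    [0,0,0,0,0,0,0],
    [0,0,0,0,0,0,0],
    [0,0,0,0,0,0,0]
  ]
}}

```text
time: 13.37
tool_pos: [0.4953, 0.012, 0.122]
tool_rot: [3.14, 0.0, 1.635]
contact_force: [-0.4, -1.2, -2.1]
opening: 0.0089
grip_force: 40.0
```

Run:
```python
from h import *
o=observe();print(o['time'],o['tool_pos'],o['tool_rot'],o['opening'],o['contact_force'],o['torque'])
im,m=snap('wrist','w8');a,_=snap('side','d3');b,_=snap('scene','s3')
v=cv2.resize(a[170:270,280:360],(0,0),fx=4,fy=4,interpolation=cv2.INTER_CUBIC)
u=cv2.resize(im[130:330,180:400],(0,0),fx=2,fy=2)
cv2.imwrite('pics/c3.png',np.hstack([u,v])[:,:,::-1])
```

```text
13.3667 [0.49529584 0.01203014 0.12204438] [3.14048485e+00 2.29634896e-04 1.63503040e+00] 0.008880408676823921 [-0.41549333 -1.15481571 -2.14397038] [-0.02116207 -0.09805896 -0.03812071]
```

View pics/c3.png

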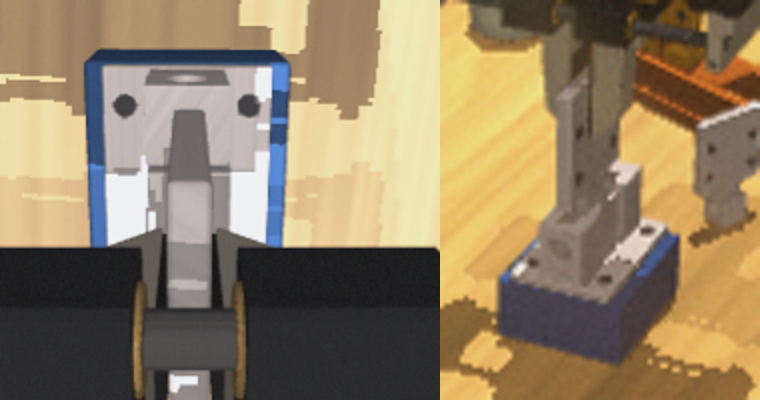

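The left panel shows the leaf plate end (170–207 at row 180) centred on the jamb (86–289). The right panel shows the leaf's knuckle seated between the jamb's two, and the force is only the leaf's weight. I'll do one numeric check of the offset.

Run:
```python
from h import *
im,m=load('w8')
c=lambda p:(p-[180,130])*2
y=.065;R=np.array([[np.cos(y),-np.sin(y)],[np.sin(y),np.cos(y)]])
def P(o,l): l=np.array(l,float)/1000;l[:,:2]=l[:,:2]@R.T+o;return l
J=np.array([.4946,.0116])
print('if aligned: plate top end',c(proj(P(J,[(-4.5,35,156),(4.5,35,156)]),m)).round(1).tolist(),'bot',c(proj(P(J,[(-4.5,35,86),(4.5,35,86)]),m)).round(1).tolist())
print('jamb kn top front',c(proj(P(J,[(-13,43,78),(13,43,78)]),m)).round(1).tolist(),'plate',c(proj(P(J,[(-37.5,45,44),(37.5,45,44)]),m)).round(1).tolist())
g=cv2.GaussianBlur(cv2.cvtColor(im,cv2.COLOR_RGB2GRAY).astype(np.float32),(3,3),0)
for r in (168,170,186,190,200,222,228):
    e=np.abs(np.diff(g[r]));print((r-130)*2,[((x-180)*2+1,int(e[x])) for x in range(220,330) if e[x]>7 and e[x]>=e[x-1] and e[x]>=e[x+1]])
```

```text
if aligned: plate top end [[162.3, 176.4], [209.5, 176.4]] bot [[170.8, 104.2], [201.8, 104.3]]
jamb kn top front [[142.8, 72.6], [229.9, 72.7]] plate [[78.2, 52.1], [294.7, 52.2]]
76 [(83, 33), (101, 43), (145, 33), (171, 9), (179, 8), (199, 8), (205, 9), (227, 31), (253, 21), (271, 53), (285, 11), (291, 25)]
80 [(83, 32), (101, 41), (145, 37), (173, 11), (201, 8), (205, 8), (227, 32), (253, 21), (271, 57), (285, 9), (291, 34), (297, 9)]
112 [(85, 29), (103, 48), (115, 39), (133, 42), (173, 39), (203, 33), (237, 39), (257, 41), (269, 46), (287, 60)]
120 [(85, 76), (103, 47), (171, 38), (205, 37), (269, 27), (283, 8), (289, 41)]
140 [(85, 62), (103, 44), (169, 32), (207, 36), (269, 49), (287, 60)]
184 [(87, 47), (105, 54), (147, 35), (151, 9), (161, 23), (169, 16), (209, 17), (213, 10), (229, 42), (267, 60), (285, 40)]
196 [(87, 43), (105, 55), (147, 48), (155, 20), (161, 23), (167, 20), (209, 18), (229, 43), (267, 65), (285, 44)]
```

```bash
python3 -c "
from cell import *
print(observe()['contact_force'],hand_in())"
```

```text
the job is handed in; nothing more can be done
[-0.12866047  0.23214208 -2.30173737] None
```

I handed the job in at about 13.5 s, and no verdict came back. The old pin lies let go in the green tray. The large aluminium leaf is held still between the jamb's knuckles, about 0.5 mm off the axis sideways by the camera. Height and mid-gap position were checked less closely. The only force on the gripper is about the leaf's weight.

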